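# Shut and lock the cover of the shop's light-track box

### The job

Someone has reset a breaker in the light-track control box on the shop counter and left its cover open. Swing the cover fully shut, then push its sprung wing stud in and turn it clockwise a quarter turn until it locks and stays in by itself: feel for the slot under light pressure, never force it. Let go and leave the other things on the counter where they are.

Things in the scene. Friction and masses are not known exactly. Their poses are not given: they have to be found in the camera images.
- gearbox: Grey sheet-steel control box fixed to the counter, 200 deep (x) x 240 wide (y) x 75 mm high, open at the top, with breakers inside. Origin: centre of its underside on the counter; +z up, -x its front (towards the robot), the cover's hinge is along its far (+x) top edge. It never moves.
- cover (a joint): Cover hinge, rad: 0 = shut flat on the box, grows as the front edge swings up and away from the robot (limit 1.5). The cover is a flat grey plate 206 x 246 x 3 mm, 0.45 kg; the stiff hinge holds it at any angle, 2 to 7 N down near its front edge moves it. Shut, its top face is 78.5 mm above the counter.
- cover_hinge (a point): Point on the hinge line, middle of its length, at the level of the cover's underside: (100, 0, 75.5) mm in the box's frame. Axes are the cover's: x from the front edge to the hinge, y along the hinge, z out of the cover's top face.
- cover_edge (a point): Middle of the cover's front edge, on its top face, 203 mm from the hinge line. Axes: the cover's.
- stud: Steel wing of the stud, a bar 38 long (y) x 10 thick (x) x 22 mm tall (z) on a stem through the cover, 170 mm from the hinge line, mid-width. Origin: middle of the wing on the stud's axis, 26 mm above the cover's top face while out (wing spans 15 to 37 mm); z along the stud, out of the cover. Under the cover it carries a cross-bar, 22 x 3 x 3 mm, parallel to the wing.
- stud_in (a joint): How far the stud is pushed in, m. A spring pushes it out to 0: 2.5 N plus 0.5 N per mm. Cover shut, the bar meets the receptacle's slotted plate at 0.0015 and stops dead there unless in line with the slot (within about 0.06 rad). Through the slot, it can be turned at depths 0.009 to 0.012; at 0.012 it meets a rigid floor. Let go short of the lock it rests at 0.009, locked at 0.007.
- stud_turn (a joint): Stud angle, rad, clockwise from above positive; 0 = wing parallel to the hinge. Out, it spins freely from -0.8 to 2.6. The slot lies somewhere from -0.45 to 0.45 (not measured). Pushed through, it turns clockwise to a hard end stop 1.64 past the slot; from about 1.45 past the slot to the stop it is over its seat and snaps up 2 mm into it when let up.
- receptacle (a point): Point at the top of the slotted steel receptacle in the box, under the stud: (-70, 0, 61) mm in the box's frame. Seen through the open cover, hidden once shut. It hangs on one rivet, its slot up to 0.45 rad askew. More than 30 N from the stud's cross-bar, pressed or twisted, bends it. Pushed through and turned 0.3 rad past the slot, the stud stays in when let go and may be gripped afresh.
- screwdriver: Bystander: screwdriver 170 mm long beside the box.
- toy_car: Bystander: wooden toy car 110 x 58 x 54 mm beside the box.
- lamp_head: Bystander: white cylindrical spotlight head, 115 mm long, 70 mm across, lying on the counter, 91 mm high.
- child_shoe: Bystander: child's shoe 155 mm long, 60 mm high.
- card_reader: Bystander: black card reader 165 x 76 x 28 mm.
- pen_pot: Bystander: dark round pot, 76 mm across, 90 mm high.

How it is judged:
On the way, in this order (a step that is already met when the one before it is completed fails the run):
1. the cover is fully shut (within 0.02 rad) (value of joint cover below 0.02 rad), for 0.2 s.
2. with the cover shut, the stud is pushed in through the slot, past 8.5 mm (value of joint cover below 0.02 rad and value of joint stud_in above 0.0085 m), for 0.1 s.
At the end, for the whole second after the job is handed in: The cover is shut (within 0.02 rad) and the stud is locked: turned clockwise by more than 0.9 rad and held in by its seat at 5.5 to 8.5 mm, released and at rest (value of joint cover below 0.02 rad and value of joint stud_in between 0.0055 and 0.0085 m and value of joint stud_turn above 0.9 rad and linear speed of stud below 0.01 m/s and angular speed of stud below 0.1 rad/s); the robot touches nothing.
It fails at once if the receptacle is overloaded: more than 30 N between the stud's cross-bar and the box (contact force between stud and gearbox above 30 N).
It fails at once if a bystander is shoved by more than 40 mm (distance of any of screwdriver, toy_car, lamp_head, child_shoe, card_reader, pen_pot from where it was at the start of the episode above 0.04 m).
It also fails if it takes over 72 s, if anything falls off the work surface, if the arm or the gripper's body presses on something with over 40 N, if the wrist force passes 120 N, or if a joint passes its speed limit or range.

### The arm

A 6-joint arm with a two-finger parallel gripper is mounted at the origin on the work surface. World frame = base frame: x ahead of the robot, y to its left, z up, the work surface at z = 0. Lengths are in m, angles in rad, forces in N, time in s.
With the tool pointing down it reaches from about 0.3 to 0.875 m from the base axis. Payload 6.4 kg.
Tool frame: the origin (TCP) lies midway between the tips of the shut fingers; the grasp point (between the pads) lies 19 mm behind it; z points along the fingers, y is the line along which they close (so a half turn about z gives the same grasp; the last joint's range is limited). The gripper opens to 85 mm and grips with 20 to 120 N. Pads are 22 mm wide; open, the fingers measure 114 mm over their backs; the gripper's body (76 mm by 85 mm) begins 54 mm behind the grasp point. The pads swing forward as they close: fully open they stand 13 mm farther back than shut.
Start: joints at [0.916, 0.181, 1.607, -0, 1.354, -0.206], TCP at [0.249, 0.518, 0.231] pointing down, gripper open.
Joint ranges: [-2.99, 2.99], [-0.89, 2.07], [0.3, 2.58], [-1.14, 4.28], [0, 2.63], [-3.12, 3.12]. Speed limits (rad/s): [2.57, 2.57, 3.01, 3.14, 3.14, 3.14].

### API

Orientations are given as a unit quaternion [w, x, y, z].
In Python, from bench import ctrl gives the robot as it stands.
- The arm moves only by the tool drive_tool, never from a script. Its argument "plan" is a list that holds one entry, the list of rows, each a list of 4 numbers: the shift along the tool's x, y, z scaled (see below), then the turn about the tool's z scaled (see below). In form: [[[x, y, z, roll], ...]]. A call has 1 to 12 rows; each row is the pose to reach, as a shift and turn from the pose commanded when the call began, along the tool's axes at that moment, turning the shorter way round; what a row does not reach only later rows make up. The controller multiplies each number of a shift by 400 mm and each number of a turn by 180 degrees. A row lasts 1/12 s, in which the tool goes at most 41.7 mm and 7.16 degrees, less where a joint would pass 70% of its speed; a pose out of reach is approached as far as the arm can. A call with a number of a shift or a turn outside -1 to 1 is refused whole. A call with a gripper value outside its range is refused whole. "jaw" is the closure, from 0 (fully open) to 1 (shut), set as the call begins (left out, the last holds). The fingers move at their own pace and stop on an object; the grip force is fixed at half the most. Time passes only in rows, so rows that repeat a pose let the fingers close. It gives the time, the measured TCP pose, the force, the opening and the grip force at its end, in the units of the state.
- ctrl.get_obs(): the state, without advancing time (a new reading comes with each control period).
- ctrl.camera(name): name is "scene" or "top"; returns (picture, depth): 400x640x3 uint8, red, green, blue; 400x640 float32, m along the optical axis (not along the pixel's ray), 0 where there is no reading.
- ctrl.camera_info(name): a dict with "camera_matrix" (3x3 intrinsics, pixels), "R" (3x3) and "t" (3): a world point X has camera coordinates R X + t. Camera axes: x right, y down, z forward; pixel columns grow to the right and rows downward; lengths in m; the calibration is good to about 2 mm. A picture is of the moment at which its call begins. camera_info takes no time and is no camera call.
- ctrl.hand_in(): hands the job in; it is judged then, once.
The state is a dict: "time_s": time; "q": joint angles; "dq": joint speeds; "joint_efforts": joint torques, N m; "eef_pos": TCP position; "eef_rot": TCP orientation; "wrist_force": force on the tool from outside, world axes, zero at the start; "torque": the same for the moment, N m; "opening": opening from 0.0 (shut) to 1.0 (fully open); "grasp_force": force on a finger pad.
Only numpy, scipy, OpenCV 4.12 (cv2) and the standard library are available. Lean on these libraries where they do the work, as an engineer would, in place of code of your own. Each camera call takes 0.05 s, during which the arm holds its last target. There are 200 camera calls.

## Working session

There is one attempt and no reset: what is moved stays moved. The work goes in short steps, Python scripts to look and compute and a tool call to move; the robot and the scene stay as the last step left them, time stands still between calls to the robot, and variables do not carry over. Pictures are saved under pics/ and viewed, at most 10 in all, crops included, and the job is handed in when it is done.

Besides the shell and the picture viewer there is one more tool, called after "Emit:" as a command line: name --argument value ..., lists and objects as JSON in quotes. drive_tool: Moves the arm, as the interface text tells. Its arguments: {"type":"object","properties":{"plan":{"type":"array"},"jaw":{"type":"number"}},"required":["plan"]}

```bash
mkdir -p pics; ls
cat > h.py <<'E'
from bench import ctrl
import numpy as np, cv2
def snap(n,f):
    im,d=ctrl.camera(n); cv2.imwrite('pics/'+f+'.png',im[:,:,::-1]); np.save('pics/'+f+'.npy',d); return im,d
def pts(n,d):
    c=ctrl.camera_info(n);K=np.array(c["camera_matrix"]);R=np.array(c["R"]);t=np.array(c["t"])
    v,u=np.mgrid[:d.shape[0],:d.shape[1]]
    P=np.stack([(u-K[0,2])/K[0,0]*d,(v-K[1,2])/K[1,1]*d,d],-1)
    return (P-t)@R
def st():
    o=ctrl.get_obs()
    for k in ("time_s","q","eef_pos","eef_rot","wrist_force","torque","opening","grasp_force"): print(k,np.round(o[k],4))
E
python3 - <<'E'
from h import *
a,_=snap("scene","s0");b,_=snap("top","t0");st()
for n in("scene","top"):
    c=ctrl.camera_info(n);print(n,np.round(c["camera_matrix"],1).tolist(),np.round(-np.array(c["R"]).T@c["t"],3),np.round(c["R"],2).tolist())
E
```

```text
pics
time_s 0.1
q [ 0.9157  0.1815  1.6079  0.      1.3538 -0.2063]
eef_pos [0.2492 0.5177 0.2305]
eef_rot [-3.000e-04  2.226e-01  9.749e-01 -7.000e-04]
wrist_force [0.4202 0.869  0.6006]
torque [ 0.0203  0.0335 -0.0044]
opening 1.0
grasp_force 0.0
scene [[444.0, 0.0, 320.3], [0.0, 444.0, 191.1], [0.0, 0.0, 1.0]] [1.354 0.631 0.857] [[-0.62, 0.78, 0.0], [0.47, 0.37, -0.8], [-0.63, -0.5, -0.6]]
top [[373.7, 0.0, 321.6], [0.0, 373.7, 201.1], [0.0, 0.0, 1.0]] [ 0.389 -0.018  1.054] [[0.11, -0.99, -0.0], [-0.97, -0.11, -0.2], [0.2, 0.02, -0.98]]
```

View pics/s0.png

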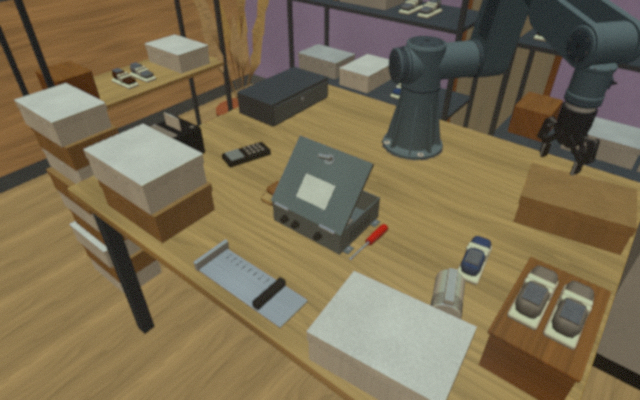

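View pics/t0.png

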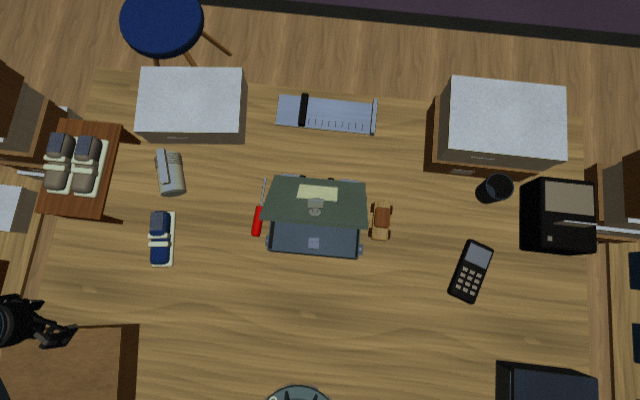

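The scene view shows the open cover at (323,185) and the stud at (326,157). In the top view the stud is at (315,206) and the receptacle at (314,243). The screwdriver and toy car sit close on either side of the box.

Run:
```python
from h import *
a=cv2.imread('pics/t0.png')[160:270,240:400]; b=cv2.imread('pics/s0.png')[130:255,260:400]
c=np.vstack([cv2.resize(a[5:,:],(800,525),interpolation=cv2.INTER_CUBIC)])
cv2.imwrite('pics/c0.png',c)
a=cv2.imread('pics/t0.png')[228:258,290:340]
cv2.imwrite('pics/c1.png',cv2.resize(a,(800,480),interpolation=cv2.INTER_CUBIC))
P=pts("top",np.load('pics/t0.npy'))
# cover plane: pixels on cover
def fit(Q):
    c=np.median(Q,0)
    for _ in range(5):
        n=np.linalg.svd(Q-Q.mean(0),full_matrices=False)[2][2]; r=(Q-Q.mean(0))@n; Q=Q[abs(r)<2.5*max(r.std(),.0005)]
    return n*np.sign(n[2]),Q.mean(0),r.std()
m=np.zeros((400,640),np.uint8);cv2.fillPoly(m,[np.array([[280,182],[364,185],[362,222],[270,216]])],1)
m[195:220,300:332]=0
n,c,s=fit(P[m>0]);print(n,c,s,"angle",np.arccos(n[2]),"yaw",np.arctan2(-n[1],-n[0]))
S=pts("scene",np.load('pics/s0.npy'))
m=np.zeros((400,640),np.uint8);cv2.fillPoly(m,[np.array([[303,145],[366,170],[340,228],[280,200]])],1);m[148:170,312:340]=0
n2,c2,s2=fit(S[m>0]);print(n2,c2,s2,"angle",np.arccos(n2[2]),"yaw",np.arctan2(-n2[1],-n2[0]))
for n_,p in(("top",(315,206)),("top",(314,243)),):print(p,P[p[1],p[0]])
# cover points by both
for X,nm in((P,'top'),(S,'scene')):
    q=X.reshape(-1,3); on=(abs((q-c)@n)<.006)&(np.linalg.norm(q-c,axis=1)<.2)
    r=cv2.minAreaRect(np.float32(0) if 0 else np.float32(q[on][:,:2]));print(nm,on.sum(),r, q[on][:,2].min(),q[on][:,2].max())
```

```text
[0.73954154 0.01235016 0.67299761] [0.57391373 0.00452263 0.15641939] 0.0007934717242860686 angle 0.8325422083872465 yaw -3.1248944576039475
[0.73785905 0.01228954 0.67484293] [0.58805285 0.03247652 0.14310798] 0.001931164322642151 angle 0.8300444859377418 yaw -3.1249385183946874
(315, 206) [0.54369273 0.01425638 0.22121694]
(314, 243) [0.47495928 0.01211484 0.04882936]
top 4368 ((0.5778449773788452, 0.01588798314332962), (0.14867590367794037, 0.24600189924240112), 0.9468697309494019) 0.07281578214056261 0.23000028186151097
scene 5818 ((0.5821648240089417, 0.016710281372070312), (0.1478963941335678, 0.25006234645843506), 0.8712939023971558) 0.06540110038610646 0.2286380019528173
```

View pics/c0.png

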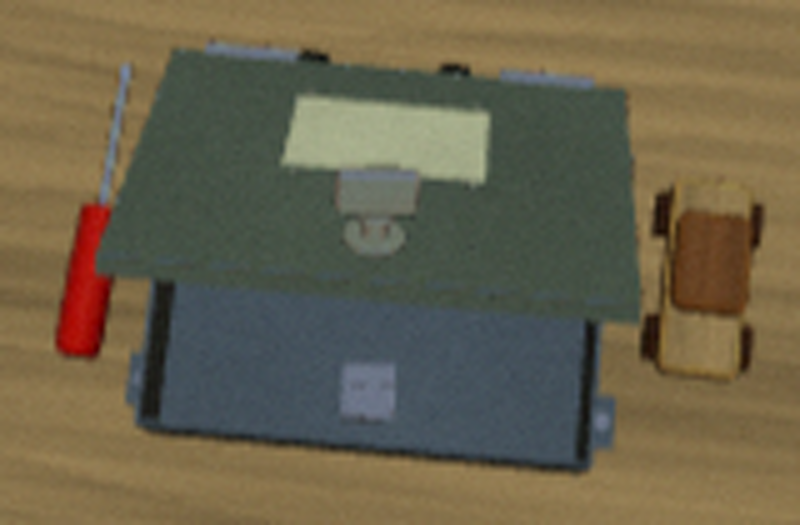

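View pics/c1.png

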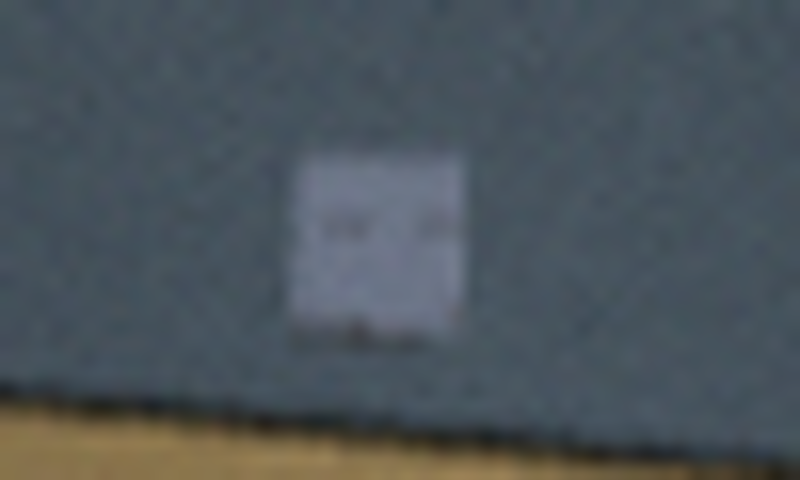

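The crops show the cover open about 0.83 rad. The receptacle has two dark slot marks, at crop (345,226) and (437,222), so the slot sits a little counter-clockwise of the hinge line. I'll average several frames and rectify them onto the z=61 mm plane to get its angle.

Run:
```python
from h import *
A=np.mean([ctrl.camera("top")[0].astype(float) for _ in range(24)],0)
c=ctrl.camera_info("top");K=np.array(c["camera_matrix"]);R=np.array(c["R"]);t=np.array(c["t"])
yaw=.0163; bx=np.array([np.cos(yaw),np.sin(yaw)]);by=np.array([-bx[1],bx[0]])
cen=np.array([.4745,.0135])
# output 480x480, 0.1mm/px, right=-by, down=-bx
v,u=np.mgrid[:480,:480]; X=cen+((240-v)*1e-4)[...,None]*bx+((240-u)*1e-4)[...,None]*by
W=np.dstack([X,np.full(u.shape,.061)])@R.T+t
mx=(W[...,0]/W[...,2]*K[0,0]+K[0,2]).astype(np.float32);my=(W[...,1]/W[...,2]*K[1,1]+K[1,2]).astype(np.float32)
o=cv2.remap(A.astype(np.float32),mx,my,cv2.INTER_CUBIC);g=o.mean(2)
np.save('pics/rect.npy',o)
o=np.clip((o-o.min())/(o.max()-o.min())*255,0,255).astype(np.uint8);cv2.imwrite('pics/rect.png',o[:,:,::-1])
m=(g>(np.percentile(g,10)+np.percentile(g,98))/2).astype(np.uint8);cs,_=cv2.findContours(m,0,2);k=max(cs,key=cv2.contourArea);print(cv2.minAreaRect(k))
(cx,cy),(w,h),an=cv2.minAreaRect(k)
h2=cv2.convexHull(k);inn=np.zeros_like(m);cv2.fillPoly(inn,[h2],1);inn=cv2.erode(inn,np.ones((71,71)))
bh=cv2.morphologyEx(g,cv2.MORPH_BLACKHAT,cv2.getStructuringElement(2,(141,141)))*inn
ww=np.where(bh>.5*bh.max(),bh,0);M=cv2.moments(ww.astype(np.float32))
print(bh.max(),M['m10']/M['m00'],M['m01']/M['m00'],.5*np.arctan2(2*M['mu11'],M['mu20']-M['mu02']))
```

```text
((234.88076782226562, 241.3453369140625), (293.25244140625, 287.3740234375), 84.84442138671875)
16.07978 227.8931131383853 212.26506854487218 -0.08538229969628106
```

View pics/rect.png

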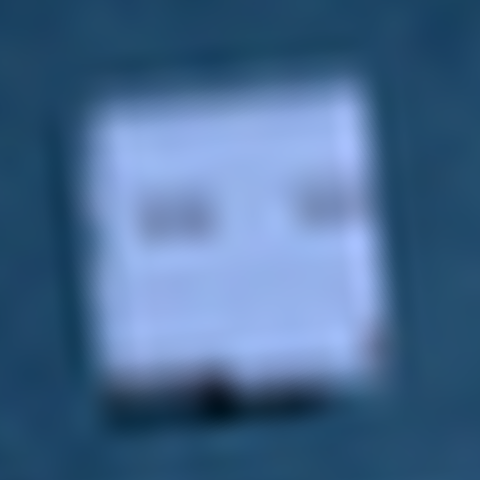

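Emit:
drive_tool --plan '[[[-0.05,-0.03,-0.1,0.03],[-0.98,-0.59,-0.12,0.324],[-0.98,-0.59,-0.12,0.324],[-0.98,-0.59,-0.12,0.324],[-0.98,-0.59,-0.12,0.324],[-0.98,-0.59,-0.12,0.324],[-0.98,-0.59,-0.12,0.324],[-0.98,-0.59,-0.12,0.324],[-0.98,-0.59,-0.12,0.324],[-0.98,-0.59,-0.12,0.324],[-0.98,-0.59,-0.12,0.324],[-0.98,-0.59,-0.12,0.324]]]' --jaw 1

```text
time_s: 2.3
eef_pos: [0.5024, 0.1314, 0.2797]
eef_rot: [0.001, 0.67, 0.742, 0.0]
wrist_force: [0.6, 0.3, -0.3]
opening: -0.003
grasp_force: 0.0
```

```bash
cat >> h.py <<'E'
from scipy.spatial.transform import Rotation as Ro
def pose():
    o=ctrl.get_obs();q=o["eef_rot"];r=Ro.from_quat([q[1],q[2],q[3],q[0]]).as_matrix()
    return np.array(o["eef_pos"]),r,np.arctan2(r[1,1],r[0,1])
def cmd(x,phi):
    p,r,f=pose();return np.round([*((np.array(x)-p)@r/.4),((f-phi+np.pi)%(2*np.pi)-np.pi)/np.pi],4)
E
python3 -c "
from h import *
st();print(pose()[2]);print(cmd([.545,.065,.26],.105))
for x in ([.531,.065,.222],[.5,.065,.187],[.482,.065,.153],[.47,.065,.117],[.466,.065,.078]):print(cmd(x,.105))"
```

```text
time_s 2.3
q [ 2.7800e-02  1.5400e-02  1.6884e+00 -1.4000e-03  1.4363e+00 -7.3000e-02]
eef_pos [0.5024 0.1314 0.2797]
eef_rot [0.001  0.6705 0.7419 0.    ]
wrist_force [ 0.5997  0.2539 -0.3028]
torque [0.0052 0.0135 0.0356]
opening -0.0032
grasp_force 0.0
0.1010327485868421
[-0.1757  0.0892  0.0496 -0.0013]
[-0.1721  0.0542  0.1445 -0.0013]
[-0.1641 -0.023   0.2319 -0.0013]
[-0.1595 -0.0679  0.3168 -0.0013]
[-0.1563 -0.0979  0.4068 -0.0013]
[-0.1551 -0.108   0.5043 -0.0013]
```

Emit:
drive_tool --plan '[[[-0.1757,0.0892,0.05,-0.0013],[-0.1757,0.0892,0.05,-0.0013],[-0.1757,0.0892,0.05,-0.0013],[-0.172,0.06,0.11,0],[-0.172,0.0542,0.14,0],[-0.17,0.016,0.188,0],[-0.164,-0.023,0.232,0],[-0.162,-0.045,0.274,0],[-0.16,-0.068,0.317,0],[-0.158,-0.083,0.362,0],[-0.156,-0.098,0.407,0],[-0.156,-0.1,0.42,0]]]'

```text
time_s: 3.3
eef_pos: [0.4639, 0.07, 0.1086]
eef_rot: [-0.002, 0.669, 0.743, -0.002]
wrist_force: [-1.0, 0.2, -0.6]
opening: 0.001
grasp_force: 0.0
```

Run:
```python
from h import *
a,d=snap("scene","s1");st()
cv2.imwrite('pics/s1c.png',cv2.resize(a[100:270,220:440,::-1],(770,595),interpolation=cv2.INTER_CUBIC))
print(cmd([.466,.065,.078],.105))
```

```text
time_s 3.35
q [-0.1043  0.1039  1.9663 -0.      1.0764 -0.2093]
eef_pos [0.4644 0.0698 0.1089]
eef_rot [-0.002   0.669   0.7432 -0.0015]
wrist_force [-1.1777  0.3972 -0.0339]
torque [ 0.0113  0.067  -0.0371]
opening -0.0006
grasp_force 0.0
[-0.0125  0.0032  0.0771  0.    ]
```

View pics/s1c.png

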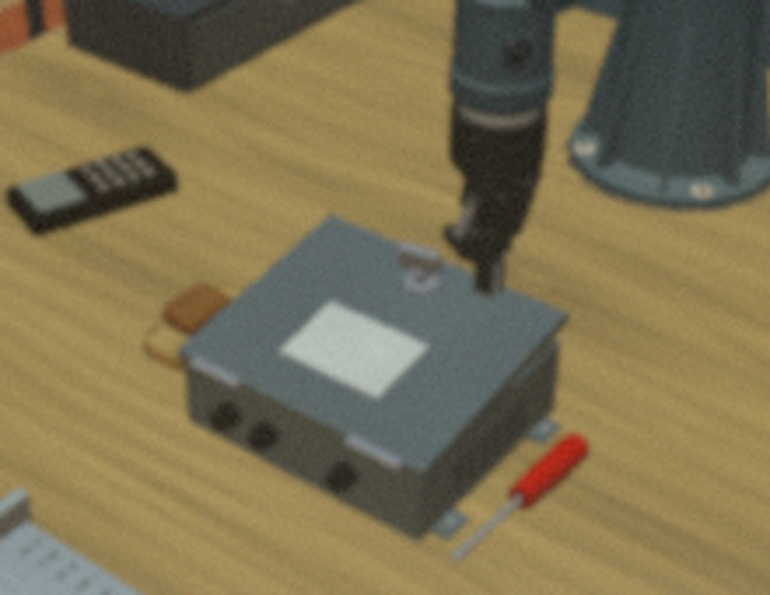

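The cover is following the finger and is nearly shut. I'll keep pressing down.

Emit:
drive_tool --plan '[[[-0.0125,0,0.02,0],[-0.0125,0.003,0.04,0],[-0.0125,0.003,0.055,0],[-0.0125,0.003,0.065,0],[-0.0125,0.003,0.072,0],[-0.0125,0.003,0.077,0],[-0.0125,0.003,0.077,0],[-0.0125,0.003,0.077,0]]]'

```text
time_s: 4.02
eef_pos: [0.4687, 0.0643, 0.0805]
eef_rot: [-0.0, 0.669, 0.743, 0.0]
wrist_force: [0.2, 0.1, -0.7]
opening: 0.003
grasp_force: 0.0
```

Emit:
drive_tool --plan '[[[0,0,0.002,0],[0,0,0.004,0],[0,0,0.006,0],[0,0,0.006,0]]]'

```text
time_s: 4.35
eef_pos: [0.4689, 0.0643, 0.0785]
eef_rot: [0.0, 0.669, 0.743, 0.0]
wrist_force: [-0.7, -0.3, 4.4]
opening: 0.002
grasp_force: 1.9
```

Emit:
drive_tool --plan '[[[0,0,0.003,0],[0,0,0.006,0],[0,0,0.008,0],[0,0,0.008,0]]]'

```text
time_s: 4.68
eef_pos: [0.4692, 0.0643, 0.0783]
eef_rot: [0.0, 0.669, 0.743, -0.0]
wrist_force: [-13.6, 0.9, 35.8]
opening: 0.001
grasp_force: 18.0
```

Cover is seated (stiff at z = 78.3 mm). Lifting clear, then measuring the stud.

Emit:
drive_tool --plan '[[[0,0,-0.05,0],[0,0,-0.15,0],[0,0.0,-0.25,0],[0,0,-0.3,0],[-0.1,-0.2,-0.35,0],[-0.2,-0.35,-0.35,0],[-0.2,-0.35,-0.35,0],[-0.2,-0.35,-0.35,0]]]' --jaw 0

```text
time_s: 5.35
eef_pos: [0.3361, -0.0301, 0.2148]
eef_rot: [0.0, 0.669, 0.744, -0.0]
wrist_force: [0.2, -1.4, 0.5]
opening: 0.999
grasp_force: 0.0
```

Run:
```python
from h import *
a,d=snap("top","t2");b,e=snap("scene","s2");st();print(pose()[2])
yaw=.0163
P=pts("top",d);S=pts("scene",e)
for X,nm in((P,'top'),(S,'scene')):
    q=X.reshape(-1,3); on=(abs(q[:,2]-.0785)<.006)&(abs(q[:,0]-.5445)<.12)&(abs(q[:,1]-.014)<.15)
    A=np.c_[q[on][:,:2]-[.5445,.014],np.ones(on.sum())];s=np.linalg.lstsq(A,q[on][:,2],rcond=None)[0]
    print(nm,on.sum(),cv2.minAreaRect(np.float32(q[on][:,:2]*1000)),'slope,z',s)
    w=(q[:,2]>.102)&(q[:,2]<.125)&(abs(q[:,0]-.4745)<.035)&(abs(q[:,1]-.014)<.035)
    if w.sum()>4: print(w.sum(),q[w].mean(0),cv2.minAreaRect(np.float32(q[w][:,:2]*1000)))
cv2.imwrite('pics/c2.png',np.hstack([cv2.resize(a[200:260,280:350,::-1],(400,343),interpolation=2),cv2.resize(b[150:210,300:370,::-1],(400,343),interpolation=2)]))
```

```text
time_s 5.45
q [-4.5150e-01 -4.0830e-01  2.1695e+00 -1.5000e-03  1.3781e+00 -5.5000e-01]
eef_pos [ 0.3353 -0.0322  0.2153]
eef_rot [ 1.300e-03  6.713e-01  7.412e-01 -4.000e-04]
wrist_force [ 1.3535 -0.2505  0.7489]
torque [ 0.0519 -0.0043 -0.029 ]
opening 1.0006
grasp_force 0.0
0.09883425045508967
top 7135 ((546.2158203125, 15.422080993652344), (212.04388427734375, 246.4916229248047), 0.8500377535820007) slope,z [-9.31921903e-04 -4.95091390e-05  7.83710925e-02]
60 [0.47293998 0.01310928 0.11489914] ((473.1239929199219, 13.12664794921875), (9.93602180480957, 35.61651611328125), 10.410113334655762)
scene 3839 ((549.3535766601562, 15.9161376953125), (216.25030517578125, 249.4093780517578), 0.6191504001617432) slope,z [-3.97596712e-05 -2.35784132e-04  7.81711110e-02]
63 [0.47975696 0.01650702 0.11028627] ((478.7533264160156, 15.536840438842773), (12.124181747436523, 36.83624267578125), 5.305464267730713)
```

View pics/c2.png

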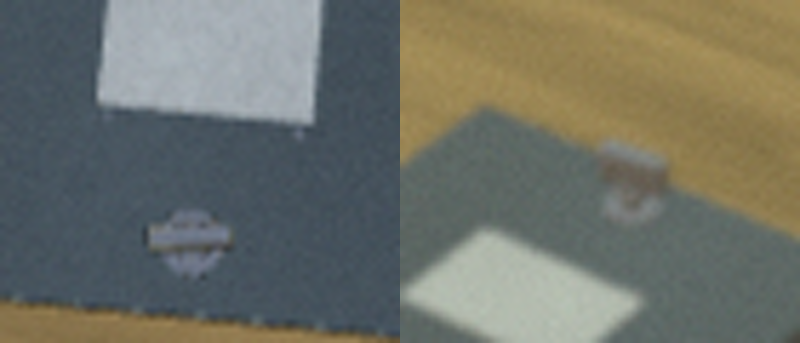

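Cover lies flat and shut. The wing is at top-crop (188,238), turned slightly counter-clockwise. Moving above it.

```bash
python3 -c "
from h import *
print(cmd([.475,.0142,.17],.106),cmd([.475,.0142,.096],.106))"
```

```text
[ 0.0811  0.3589  0.1136 -0.0023] [ 0.0816  0.3587  0.2986 -0.0023]
```

Emit:
drive_tool --plan '[[[0.08,0.36,0.11,-0.0023],[0.081,0.359,0.11,-0.0023],[0.081,0.359,0.11,-0.0023],[0.081,0.359,0.1136,-0.0023],[0.081,0.359,0.16,-0.0023],[0.081,0.359,0.2,-0.0023],[0.081,0.359,0.23,-0.0023],[0.081,0.359,0.23,-0.0023],[0.081,0.359,0.23,-0.0023]]]'

```text
time_s: 6.2
eef_pos: [0.4768, 0.0178, 0.1222]
eef_rot: [-0.001, 0.667, 0.745, -0.0]
wrist_force: [-0.7, 0.5, -0.1]
opening: 0.995
grasp_force: 0.0
```

```bash
python3 -c "
from h import *
st();print(pose()[2],cmd([.475,.0142,.096],.106))"
```

```text
time_s 6.2
q [-2.1210e-01  9.7000e-02  1.9419e+00  1.0000e-04  1.1046e+00 -3.2390e-01]
eef_pos [0.4768 0.0178 0.1222]
eef_rot [-9.000e-04  6.665e-01  7.455e-01 -4.000e-04]
wrist_force [-0.6919  0.5164 -0.1104]
torque [-0.0047  0.0227 -0.0222]
opening 0.995
grasp_force 0.0
0.11173550254937983 [-0.0086 -0.0054  0.0654  0.0018]
```

Emit:
drive_tool --plan '[[[-0.009,-0.005,0.02,0.0018],[-0.009,-0.005,0.04,0.0018],[-0.009,-0.005,0.055,0.0018],[-0.009,-0.005,0.064,0.0018],[-0.009,-0.005,0.064,0.0018],[-0.009,-0.005,0.064,0.0018],[-0.009,-0.005,0.064,0.0018]]]'

```text
time_s: 6.78
eef_pos: [0.4759, 0.0135, 0.0976]
eef_rot: [0.0, 0.669, 0.743, 0.0]
wrist_force: [-0.5, 0.5, 0.3]
opening: 0.999
grasp_force: 0.0
```

```bash
python3 -c "
from h import *
st();print(pose()[2],cmd([.475,.0142,.096],.106))"
```

```text
time_s 6.7833
q [-0.2218  0.1333  1.961   0.      1.0468 -0.3274]
eef_pos [0.4759 0.0135 0.0976]
eef_rot [2.000e-04 6.688e-01 7.434e-01 1.000e-04]
wrist_force [-0.4511  0.4767  0.3125]
torque [-0.0208  0.0477  0.0117]
opening 0.9991
grasp_force 0.0
0.10561006432480803 [ 0.002  -0.002   0.0039 -0.0001]
```

Good; close on the wing.

Emit:
drive_tool --plan '[[[0.001,-0.001,0.003,0],[0.001,-0.001,0.003,0],[0.001,-0.001,0.003,0],[0.001,-0.001,0.003,0],[0.001,-0.001,0.003,0],[0.001,-0.001,0.003,0],[0.001,-0.001,0.003,0],[0.001,-0.001,0.003,0]]]' --jaw 1

```text
time_s: 7.45
eef_pos: [0.4762, 0.0138, 0.0965]
eef_rot: [0.001, 0.669, 0.743, 0.001]
wrist_force: [4.4, -0.0, -0.8]
opening: 0.099
grasp_force: 62.7
```

```bash
python3 -c "
from h import *
st();print(pose()[2])"
```

```text
time_s 7.45
q [-2.2120e-01  1.3470e-01  1.9621e+00  4.0000e-04  1.0425e+00 -3.2690e-01]
eef_pos [0.4762 0.0138 0.0965]
eef_rot [9.000e-04 6.688e-01 7.434e-01 7.000e-04]
wrist_force [ 4.4334e+00 -1.0000e-04 -7.7660e-01]
torque [ 0.0801 -0.6898  0.0097]
opening 0.0986
grasp_force 62.6946
0.10551235175783095
```

Emit:
drive_tool --plan '[[[0,0.001,0.002,0],[0,0.001,0.004,0],[0,0.001,0.006,0],[0,0.001,0.006,0],[0,0.001,0.006,0]]]'

```text
time_s: 7.87
eef_pos: [0.4762, 0.0138, 0.0941]
eef_rot: [0.001, 0.669, 0.743, 0.0]
wrist_force: [3.9, -0.8, 3.0]
opening: 0.1
grasp_force: 63.2
```

Past the 1.5 mm stop with only spring force, so it appears to be in the slot. Continuing.

Emit:
drive_tool --plan '[[[0,0,0.0025,0],[0,0,0.005,0],[0,0,0.005,0]]]'

```text
time_s: 8.12
eef_pos: [0.4762, 0.0138, 0.0919]
eef_rot: [0.001, 0.669, 0.743, 0.0]
wrist_force: [4.8, 0.1, 4.2]
opening: 0.098
grasp_force: 63.4
```

Emit:
drive_tool --plan '[[[0,0,0.0025,0],[0,0,0.005,0],[0,0,0.0075,0],[0,0,0.01,0],[0,0,0.0125,0],[0,0,0.015,0],[0,0,0.015,0],[0,0,0.015,0]]]'

```text
time_s: 8.78
eef_pos: [0.4762, 0.0138, 0.0861]
eef_rot: [0.001, 0.669, 0.743, 0.0]
wrist_force: [4.1, 0.3, 5.9]
opening: 0.101
grasp_force: 63.8
```

Emit:
drive_tool --plan '[[[0,0,0,0.015],[0,0,0,0.03],[0,0,0,0.045],[0,0,0,0.045]]]'

```text
time_s: 9.12
eef_pos: [0.4764, 0.0138, 0.0862]
eef_rot: [0.001, 0.72, 0.693, 0.001]
wrist_force: [5.4, -0.1, 7.8]
opening: 0.097
grasp_force: 63.8
```

```bash
python3 -c "
from h import *
st();print(pose()[2])"
```

```text
time_s 9.1167
q [-2.2090e-01  1.5330e-01  1.9663e+00  2.0000e-04  1.0202e+00 -1.8280e-01]
eef_pos [0.4764 0.0138 0.0862]
eef_rot [7.000e-04 7.205e-01 6.935e-01 6.000e-04]
wrist_force [ 5.3697 -0.1439  7.8173]
torque [ 0.0583 -0.7746  0.0062]
opening 0.0972
grasp_force 63.8066
-0.03819215267472321
```

Turning free with no torque. Continue clockwise.

Emit:
drive_tool --plan '[[[0,0,0,0.03],[0,0,0,0.06],[0,0,0,0.09],[0,0,0,0.12],[0,0,0,0.15],[0,0,0,0.18],[0,0,0,0.21],[0,0,0,0.24],[0,0,0,0.27],[0,0,0,0.3],[0,0,0,0.33],[0,0,0,0.33]]]'

```text
time_s: 10.12
eef_pos: [0.4779, 0.0132, 0.0869]
eef_rot: [0.001, 0.97, 0.244, 0.002]
wrist_force: [8.2, -2.0, 6.1]
opening: 0.097
grasp_force: 63.8
```

```bash
python3 -c "
from h import *
st();print(pose()[2],(pose()[2]+1.435)/np.pi)"
```

```text
time_s 10.1167
q [-2.2130e-01  1.5290e-01  1.9650e+00 -3.0000e-04  1.0185e+00  8.5650e-01]
eef_pos [0.4779 0.0132 0.0869]
eef_rot [0.0013 0.9697 0.2441 0.0023]
wrist_force [ 8.234  -2.0378  6.0844]
torque [-0.1989 -1.3143  0.0258]
opening 0.0971
grasp_force 63.7555
-1.0775862066279713 0.11376834388876735
```

Emit:
drive_tool --plan '[[[0,0,0.001,0.02],[0,0,0.0015,0.04],[0,0,0.0015,0.06],[0,0,0.0015,0.08],[0,0,0.0015,0.095],[0,0,0.0015,0.105],[0,0,0.0015,0.112],[0,0,0.0015,0.112],[0,0,0.0015,0.112]]]'

```text
time_s: 10.87
eef_pos: [0.4781, 0.0127, 0.0865]
eef_rot: [0.001, 0.997, 0.073, 0.003]
wrist_force: [8.1, -3.7, 6.6]
opening: 0.1
grasp_force: 63.8
```

```bash
python3 -c "
from h import *
st();print(pose()[2])"
```

```text
time_s 10.8667
q [-2.2170e-01  1.5400e-01  1.9649e+00 -1.2000e-03  1.0169e+00  1.2035e+00]
eef_pos [0.4781 0.0127 0.0865]
eef_rot [0.0013 0.9973 0.0731 0.0026]
wrist_force [ 8.0784 -3.7059  6.6045]
torque [-5.346e-01 -1.335e+00 -3.000e-04]
opening 0.1003
grasp_force 63.7888
-1.4245541838705962
```

Emit:
drive_tool --plan '[[[0,0,0,0.005],[0,0,0,0.01],[0,0,0,0.01]]]'

```text
time_s: 11.12
eef_pos: [0.4781, 0.0126, 0.0865]
eef_rot: [0.001, 0.998, 0.057, 0.003]
wrist_force: [7.1, -3.8, 5.9]
opening: 0.101
grasp_force: 63.8
```

```bash
python3 -c "
from h import *
st();print(pose()[2])"
```

```text
time_s 11.1167
q [-2.2170e-01  1.5390e-01  1.9650e+00 -1.2000e-03  1.0168e+00  1.2356e+00]
eef_pos [0.4781 0.0126 0.0865]
eef_rot [0.0013 0.9984 0.057  0.0027]
wrist_force [ 7.1298 -3.7557  5.8842]
torque [-0.5847 -1.3461 -0.0275]
opening 0.1014
grasp_force 63.7904
-1.4566543573509914
```

Emit:
drive_tool --plan '[[[0,0,-0.0025,0],[0,0,-0.005,0],[0,0,-0.0075,0],[0,0,-0.0095,0],[0,0,-0.0095,0],[0,0,-0.0095,0]]]'

```text
time_s: 11.62
eef_pos: [0.478, 0.0126, 0.0896]
eef_rot: [0.001, 0.998, 0.057, 0.003]
wrist_force: [10.9, -4.5, -1.6]
opening: 0.097
grasp_force: 62.6
```

Force has reversed at about 6.9 mm depth, so it is held in its seat. Releasing and retreating.

Emit:
drive_tool --plan '[[[0,0,-0.0095,0],[0,0,-0.0095,0],[0,0,-0.0095,0],[0,0,-0.0095,0],[0,0,-0.0095,0],[0,0,-0.0095,0],[0,0,-0.05,0],[0,0,-0.15,0],[0,0,-0.25,0],[0,0,-0.35,0],[0,0,-0.45,0],[0,0,-0.45,0]]]' --jaw 0

```text
time_s: 12.62
eef_pos: [0.4795, 0.0132, 0.2776]
eef_rot: [0.002, 0.998, 0.058, 0.007]
wrist_force: [1.8, -0.7, 0.7]
opening: 0.997
grasp_force: 0.0
```

Emit:
drive_tool --plan '[[[0.35,0,0,0],[0.35,0,0,0],[0.35,0,0,0],[0.35,0,0,0],[0.35,0,0,0],[0.35,0,0,0],[0.35,0,0,0]]]'

```text
time_s: 13.2
eef_pos: [0.6136, 0.0301, 0.2682]
eef_rot: [-0.0, 0.998, 0.058, -0.001]
wrist_force: [-0.2, 0.3, -0.5]
opening: 0.998
grasp_force: 0.0
```

Run:
```python
from h import *
a,d=snap("top","t3");b,e=snap("scene","s3");st()
for X,nm in((pts("top",d),'top'),(pts("scene",e),'scene')):
    q=X.reshape(-1,3); w=(q[:,2]>.092)&(q[:,2]<.125)&(abs(q[:,0]-.475)<.035)&(abs(q[:,1]-.014)<.035)
    print(nm,w.sum(),np.percentile(q[w][:,2],[50,90]),cv2.minAreaRect(np.float32(q[w][:,:2]*1000)))
cv2.imwrite('pics/c3.png',np.hstack([cv2.resize(a[200:260,280:350,::-1],(400,343),interpolation=2),cv2.resize(b[150:210,300:370,::-1],(400,343),interpolation=2)]))
```

```text
time_s 13.3
q [-1.4410e-01  2.3950e-01  1.4608e+00 -1.0000e-04  1.4417e+00  1.3118e+00]
eef_pos [0.6136 0.03   0.269 ]
eef_rot [ 0.000e+00  9.983e-01  5.750e-02 -2.000e-04]
wrist_force [-1.0929  0.2962  0.0649]
torque [ 0.0403  0.0005 -0.0005]
opening 0.9999
grasp_force 0.0
top 26 [0.10856125 0.1100921 ] ((468.4522705078125, 13.970162391662598), (28.137849807739258, 7.640193939208984), 6.4746551513671875)
scene 56 [0.10473259 0.10838728] ((477.08740234375, 16.957002639770508), (42.28138732910156, 10.836469650268555), 6.65057897567749)
```

View pics/c3.png

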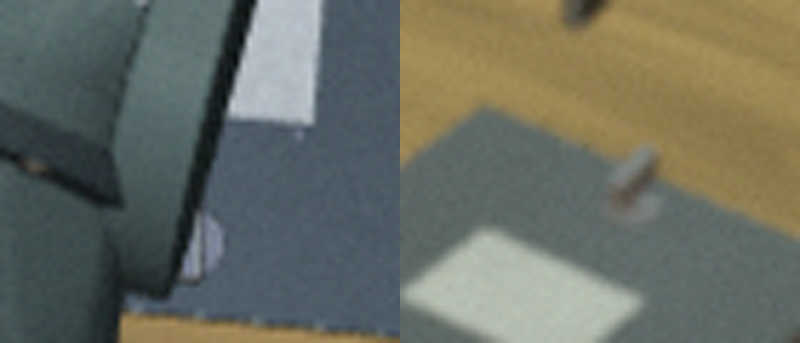

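The wing is turned a quarter turn, at scene crop (632,175). Its top is at 108.5 mm, 7 mm lower than when out, so it is locked, and the arm is clear.

```bash
python3 -c "
from h import *
print(ctrl.hand_in())"
```

```text
the job is handed in; nothing more can be done
None
```

The cover is shut and the stud is locked: turned a quarter turn clockwise and held about 7 mm in. The gripper let go and moved clear, and the job was handed in at 13.3 s; no verdict came back, and I did not re-measure the bystanders.

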